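# Seat the model carrier in the lab fixture and lock the bayonet hold-down

## Task

Draw the blue model carrier out of the rack, seat it right down, flat and square in the fixture's pocket with its cut-cornered nose at the pocket's nose end (the pocket leaves room for fingers only at the nose half, so put the carrier down on the way and take it again there), then push the orange bayonet hold-down down and give it a quarter turn clockwise so that it stays down with its bar over the carrier's tail. Never tip the carrier on its side, leave the red carrier in the rack and everything else where it stands, and let go of everything at the end.

Things in the scene. Friction and masses are not known exactly. Their poses are not given: they have to be found in the camera images.
- blue_carrier_centre (a point): Centre, half-way up, of the BLUE model carrier: flat block 150 mm long (x), 60 wide (y), 26 thick (z up), under 0.35 kg, plaster dental arch 56 x 52 mm, 14 high, on the middle of its top. Grip it across its width, at the tail or nose half. Starts in either rack bay, nose to the back stop: only its last 55 mm (tail) stick out, overhanging 20 mm above the table; the rest is under the roof.
- blue_carrier_nose (a point): Middle of the blue carrier's nose face, 75 mm along +x from its centre, half-way up; same axes. The nose end (white stripe) has both corners cut off at 45 degrees by 16 mm; the tail end (-x) is square.
- red_carrier_centre (a point): Centre of the RED carrier, same shape, in the other bay of the rack, its tail sticking out too. It stays there.
- rack: Fixed wooden rack; origin on the table, x points into the bays, away from the robot. x from -50 (open front) to +53 mm, 190 mm wide (y), 72 tall. Two bays at y = +56 and -56 mm: 66 mm wide, floor at 20 mm, underside of roof at 67 mm, 12 mm high back stop. A carrier in it has its centre at x = -30 mm and comes out straight along -x: after 100 mm its nose is clear of the roof.
- fixture: Fixed aluminium fixture, base 232 x 90 mm; origin on the table under the pocket's centre, x to the pocket's nose end. The pocket takes the carrier from above, one way round: floor at 20 mm, play 1.5 mm each side, 2 mm each end. The bayonet hold-down stands behind the tail wall (40 mm high), axis at x = -112 mm, y = 0.
- seat (a point): Where the carrier's centre is when fully seated, 33 mm above the table; x to the nose end, z up. Beside the tail half (x = -75 to +5 mm) solid cheeks 13.5 mm thick rise to 46 mm above the table, level with the seated carrier's top, bevelled inside: no room for fingers. From x = +5 to +58 mm the sides are open for fingers (grip about 36 mm ahead of the centre). Nose stops beyond are 38 mm high.
- seat_nose (a point): Where the middle of the carrier's nose face is when seated, 75 mm ahead (+x) of the seat point.
- clamp_grip (a point): On the hold-down's axis, in its upright orange wing handle: 14 mm thick (x), 50 long (y), from 17 mm below to 15 mm above this point, which is 84.5 mm above the table when up. A 16 mm wide steel bar under the handle reaches 60 mm along the handle's +y: open, it points to fixture +y; locked, to fixture +x, over the carrier's tail, about 4 mm above it. Frame turns and sinks with the handle.
- clamp_press (a joint): How far the hold-down is pushed down, m: 0 up, 0.010 fully down. A spring pushes it up: about 1.5 N at the top, 8.5 N fully down. Pushed beyond 0.0085 it can be turned; once turned past 0.4 rad it is caught and stays down at about 0.0087 by itself.
- clamp_turn (a joint): Turn of the hold-down, rad, clockwise seen from above: 0 open, 1.5 end stop, locked beyond 1.2. A catch blocks it at about 0.2 unless it is pushed down. Little friction; it stays where it is left.
- mat: Fixed blue mat, 180 (x) x 120 (y) x 3 mm, always clear: a place to put the carrier down, along its x. Origin on the table under its middle.
- glue_bottle: Bystander: white glue bottle with red cap, 44 mm diameter, 135 mm tall; origin at the centre of its underside.
- wax_jar: Bystander: low amber wax jar with white cap, 66 mm diameter, 50 mm tall; origin at the centre of its underside.
- mug: Bystander: black mug, 80 mm diameter, 95 mm tall; origin at the centre of its underside.
- beaker: Bystander: clear glass beaker, 72 mm diameter, 100 mm tall; origin at the centre of its underside.
- plaster_model: Bystander: loose cream plaster dental model, about 62 x 66 mm, 34 mm tall; origin at the centre of its underside.
- tub: Bystander: white tub with green cap, 56 mm diameter, 60 mm tall; origin at the centre of its underside.
There are look-alikes about, which are no part of the job. Of the things shaped like the part that bears blue_carrier_centre, the blue one is meant.

How it is judged:
By the outcome, as a careful person would: the job done as asked, in the order asked, and still so for the second after the job is handed in, with the robot touching nothing.
It also fails if it takes over 72 s, if anything falls off the work surface, if the arm or the gripper's body presses on something with over 40 N, if the wrist force passes 120 N, or if a joint passes its speed limit or range.

## Robot

A 7-joint arm with a two-finger parallel gripper is mounted at the origin on the work surface. World frame = base frame: x ahead of the robot, y to its left, z up, the work surface at z = 0. Lengths are in m, angles in rad, forces in N, time in s.
With the tool pointing down it reaches from about 0.425 to 0.925 m from the base axis. Payload 6.8 kg.
Tool frame: the origin (TCP) lies midway between the tips of the shut fingers; the grasp point (between the pads) lies 19 mm behind it; z points along the fingers, y is the line along which they close (so a half turn about z gives the same grasp; the last joint's range is limited). The gripper opens to 85 mm and grips with 20 to 120 N. Pads are 22 mm wide; open, the fingers measure 114 mm over their backs; the gripper's body (76 mm by 85 mm) begins 54 mm behind the grasp point. The pads swing forward as they close: fully open they stand 13 mm farther back than shut.
Start: joints at [-1.306, 0.477, 0.022, 1.555, -0.011, 1.109, -0.083], TCP at [0.246, 0.629, 0.231] pointing down, gripper open.
Joint ranges: [-2.96, 2.96], [-0.34, 2.1], [-1.41, 1.46], [0.24, 2.44], [-1.37, 4.51], [0.17, 1.92], [-2.96, 2.96]. Speed limits (rad/s): [2.39, 2.39, 3.14, 3.14, 3.14, 3.14, 3.14].

## Interface

Orientations are given as a unit quaternion [w, x, y, z].
In Python, from station import * gives the robot as it stands. The module is installed in compiled form; this text tells all that it offers.
- The arm moves only by the shell command python3 -m jog 'ROWS' [OPENING] [FORCE]. ROWS is JSON, a list of rows, each an object of numbers: "x", "y", "z": the shift along the tool's x, y, z in m; "ax", "ay", "az": the turn, a rotation vector about the tool's x, y, z in rad. In form: [{"x": .., "y": .., "z": .., "ax": .., "ay": .., "az": ..}, ...]. A call has 1 to 12 rows; each row is the pose to reach, as a shift and turn from the pose commanded when the call began, along the tool's axes at that moment; what a row does not reach only later rows make up. A row lasts 1/10 s, in which the tool goes at most 50 mm and 8.59 degrees, less where a joint would pass 70% of its speed; a pose out of reach is approached as far as the arm can. A call with a gripper value outside its range is refused whole. OPENING is the opening, from 0 (shut) to 1 (fully open), set as the call begins (- or left out, the last holds). The fingers move at their own pace and stop on an object; FORCE is the grip in N (left out, the last holds). Time passes only in rows, so rows that repeat a pose let the fingers close. It gives the time, the measured TCP pose, the force, the opening and the grip force at its end, in the units of the state.
- get_obs(): the state, without advancing time (a new reading comes with each control period).
- read_camera(name): name is "side" or "top"; returns the picture (480x640x3 uint8, red, green, blue); there is no depth.
- camera_params(name): a dict with "K" (3x3 intrinsics, pixels), "origin" and "attitude" of the camera in the world. Camera axes: x right, y up, looking along -z (the intrinsics and any distortion apply to the point x, -y, -z); pixel columns grow to the right and rows downward; lengths in m; the calibration is good to about 2 mm. A picture is of the moment at which its call begins. camera_params takes no time and is no camera call.
- hand_in(): hands the job in; it is judged then, once.
The state is a dict: "t": time; "q": joint angles; "joint_vel": joint speeds; "joint_torque": joint torques, N m; "eef_pos": TCP position; "tool_rot": TCP orientation; "contact_force": force on the tool from outside, world axes, zero at the start; "torque": the same for the moment, N m; "gripper_width": opening from 0.0 (shut) to 1.0 (fully open); "grasp_force": force on a finger pad.
Only numpy, scipy, OpenCV 4.12 (cv2) and the standard library are available. Lean on these libraries where they do the work, as an engineer would, in place of code of your own. Each camera call takes 0.05 s, during which the arm holds its last target. There are 200 camera calls.

## Working session

There is one attempt and no reset: what is moved stays moved. The work goes in short steps, Python scripts to look and compute and a shell command to move; the robot and the scene stay as the last step left them, time stands still between calls to the robot, and variables do not carry over. Pictures are saved under pics/ and viewed, at most 10 in all, crops included, and the job is handed in when it is done.

```bash
mkdir -p pics; python3 - <<'E'
from station import *
import cv2
for n in("top","side"):
    im=read_camera(n); cv2.imwrite(f"pics/{n}0.png",im[:,:,::-1]); print(n,camera_params(n))
o=get_obs(); print(o)
E
```

```text
top {'K': array([[560.44770912,   0.        , 313.95451124],
       [  0.        , 560.44770912, 243.37521065],
       [  0.        ,   0.        ,   1.        ]]), 'origin': array([0.28124751, 0.04258164, 1.6560566 ]), 'attitude': array([ 0.70777832,  0.06228686, -0.0624055 , -0.70091066])}
side {'K': array([[516.78103036,   0.        , 308.82511666],
       [  0.        , 516.78103036, 237.21379527],
       [  0.        ,   0.        ,   1.        ]]), 'origin': array([ 0.36099843, -1.00223306,  0.81397183]), 'attitude': array([ 0.88441464,  0.45522543, -0.03686336, -0.09602939])}
{'t': 0.1, 'q': array([-1.30611402,  0.47771092,  0.02234981,  1.55637611, -0.01149269,
        1.10929228, -0.08313015]), 'joint_vel': array([ 1.72936645e-03, -3.90294542e-03, -8.36074436e-04, -2.42945266e-03,
       -6.06975897e-04, -1.77236150e-03, -7.36452206e-05]), 'joint_torque': array([ 4.20767828e-03, -5.97766507e+01,  1.61374222e+00, -2.81957871e+01,
        1.28311824e-02,  5.09069388e-03, -3.34675622e-05]), 'eef_pos': array([0.24565957, 0.6281254 , 0.23041751]), 'tool_rot': array([-8.90657108e-05,  1.85320322e-01,  9.82677816e-01, -8.24371898e-04]), 'contact_force': array([0.08470479, 0.23783286, 0.04599694]), 'torque': array([-0.0215373 ,  0.01031702,  0.02117532]), 'grasp_force': 0.0, 'gripper_width': 0.9996948119156908}
```

View pics/top0.png

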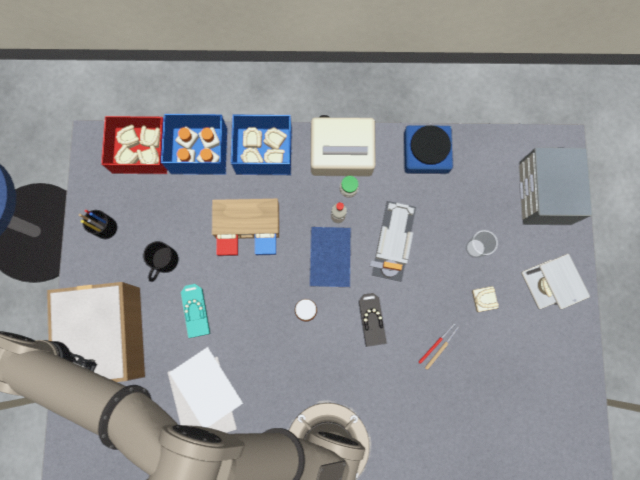

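View pics/side0.png

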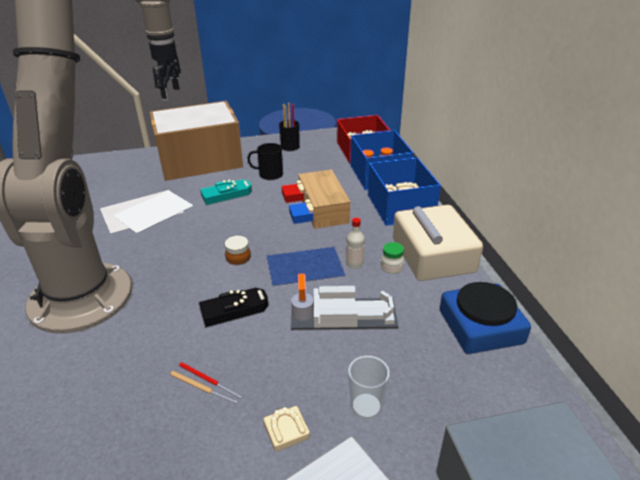

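The top view shows four carrier-shaped things: red tail at (227,245) and blue tail at (265,245), both in the rack, teal at (194,311), and black at (372,320). The blue tail in the rack fits the description. The fixture is at (395,240) with its nose up (away from the robot), the orange handle at (393,265), and the mat at (330,256). Next I'll take enlarged crops to confirm.

```bash
cat > h.py <<'E'
from station import *
import cv2, numpy as np
from scipy.spatial.transform import Rotation as R
def cam(n):
    p=camera_params(n); q=p["attitude"]; return p["K"],np.array(p["origin"]),R.from_quat([q[1],q[2],q[3],q[0]]).as_matrix()
def w(n,u,v,z):
    K,o,A=cam(n); d=A@np.array([(u-K[0,2])/K[0,0],-(v-K[1,2])/K[1,1],-1]); return (o+d*(z-o[2])/d[2])
def px(n,P):
    K,o,A=cam(n); c=A.T@(np.array(P)-o); return np.array([K[0,2]-K[0,0]*c[0]/c[2],K[1,2]+K[1,1]*c[1]/c[2]])
def crop(im,x,y,wd,h,s):
    return cv2.resize(im[y:y+h,x:x+wd],None,fx=s,fy=s,interpolation=cv2.INTER_CUBIC)
E
python3 - <<'E'
from h import *
t=cv2.imread("pics/top0.png");s=cv2.imread("pics/side0.png")
cv2.imwrite("pics/c1.png",np.hstack([crop(t,205,190,80,75,5),crop(t,360,190,80,100,5)[:375]*0+crop(t,360,195,80,75,5)]))
a=crop(t,204,194,80,66,5); b=crop(t,304,194,120,100,6)
cv2.imwrite("pics/c1.png",crop(t,204,190,80,70,8)); cv2.imwrite("pics/c2.png",crop(t,304,190,120,100,6)); 
E
```

```text
(no output)
```

View pics/c1.png

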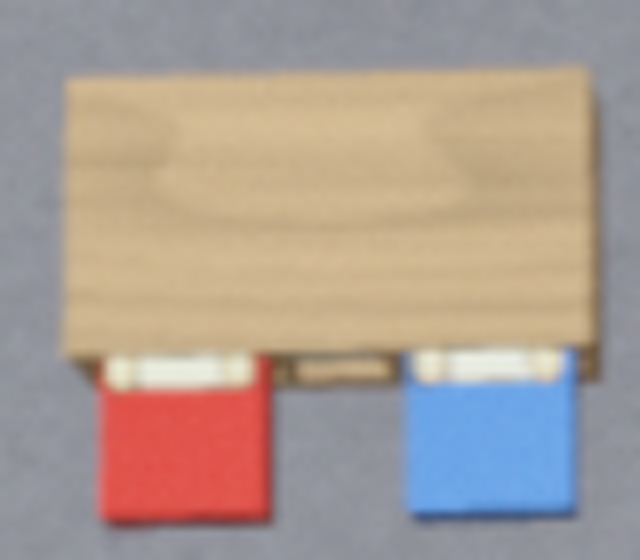

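View pics/c2.png

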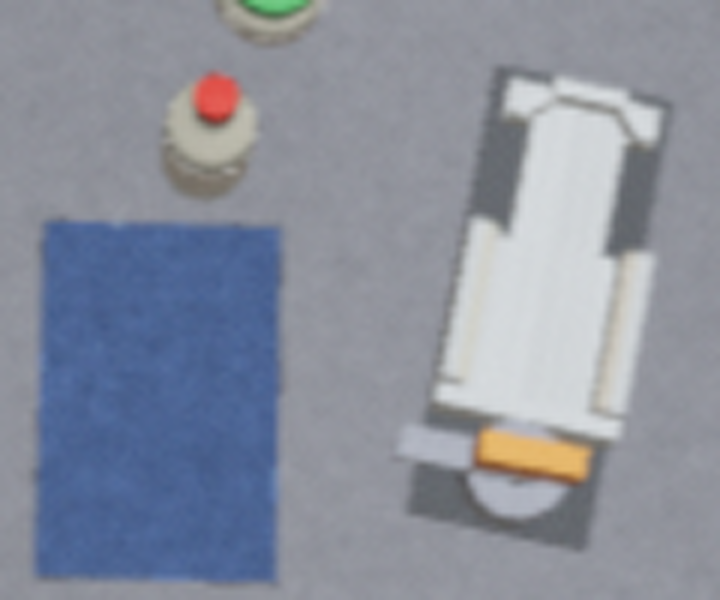

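```bash
cat >> h.py <<'E'
from scipy.optimize import least_squares
def fit(n,loc,pix,x0):
    loc=np.array(loc,float)/1000; pix=np.array(pix)
    def T(p): c,s=np.cos(p[2]),np.sin(p[2]); return np.c_[p[0]+c*loc[:,0]-s*loc[:,1],p[1]+s*loc[:,0]+c*loc[:,1],loc[:,2]]
    f=lambda p:(np.array([px(n,P) for P in T(p)])-pix).ravel()
    r=least_squares(f,x0,loss="soft_l1"); return r.x,r.fun.reshape(-1,2).round(1)
E
python3 - <<'E'
from h import *
np.set_printoptions(precision=4,suppress=True)
c1=lambda a:[((u+.5)/8-.5+204,(v+.5)/8-.5+190) for u,v in a]
c2=lambda a:[((u+.5)/6-.5+304,(v+.5)/6-.5+190) for u,v in a]
print("tail",[w("top",*p,.046) for p in c1([(408,511),(576,510),(408,352),(576,352)])])
# carrier frame as blue centre: tail corners
print("rack",*fit("top",[(53,95,72),(53,-95,72),(-50,95,72),(-50,-95,72)],c1([(66,80),(588,70),(64,354),(597,347)]),[.7,.2,0]))
print("fix",*fit("top",[(5,45,46),(5,-45,46)],c2([(475,217),(655,255)]),[.7,-.15,-.2]))
print("base z",[[w("top",*p,z)[:2] for p in c2([(497,66),(672,102),(408,513),(586,549)])] for z in(0,.006,.012)])
print("cheek",[w("top",*p,.046)[:2] for p in c2([(475,217),(655,255)])],"rear wall40",[w("top",*p,.040)[:2] for p in c2([(432,402),(620,438)])])
print("nosestop",[w("top",*p,.038)[:2] for p in c2([(507,80),(665,104)])])
print("floor cuts z38", [w("top",*p,.038)[:2] for p in c2([(555,97),(603,106)])])
print("handle",[w("top",*p,.0995)[:2] for p in c2([(480,430),(592,446),(587,470),(478,457)])])
print("mat",[w("top",*p,.003)[:2] for p in c2([(44,222),(280,227),(38,578),(275,581)])])
for nm,p,z in(("mug",(162,257),.0475),("bottle",(339,207),.135),("jar",(306,310),.05),("tub",(350,185),.06)): print(nm,w("top",*p,z)[:2])
E
python3 -c "
import cv2
s=cv2.imread('pics/side0.png');cv2.imwrite('pics/c3.png',cv2.resize(s[165:335,260:440],None,fx=4.4,fy=3.5,interpolation=2)) if 0 else cv2.imwrite('pics/c3.png',cv2.resize(s[265:335,285:405],None,fx=6,fy=6,interpolation=2))"
```

```text
tail [array([0.5371, 0.2162, 0.046 ]), array([0.5381, 0.1551, 0.046 ]), array([0.596 , 0.2178, 0.046 ]), array([0.5966, 0.1564, 0.046 ])]
rack [0.6407 0.2451 0.0304] [[ 0.2 -0.1]
 [ 0.2 -0.2]
 [ 0.1  0.4]
 [-0.6 -0.1]]
fix [ 0.6091 -0.2005 -0.2034] [[-0.1 -0. ]
 [ 0.1  0. ]]
base z [[array([ 0.7112, -0.1755]), array([ 0.6933, -0.2639]), array([ 0.4827, -0.1284]), array([ 0.4657, -0.2163])], [array([ 0.7096, -0.1747]), array([ 0.6918, -0.2628]), array([ 0.482 , -0.1278]), array([ 0.465 , -0.2154])], [array([ 0.7081, -0.1739]), array([ 0.6903, -0.2616]), array([ 0.4812, -0.1272]), array([ 0.4643, -0.2144])]]
cheek [array([ 0.6231, -0.1577]), array([ 0.605 , -0.2453])] rear wall40 [array([ 0.5322, -0.1364]), array([ 0.5155, -0.2275])]
nosestop [array([ 0.6942, -0.1754]), array([ 0.6828, -0.2533])]
floor cuts z38 [array([ 0.6858, -0.199 ]), array([ 0.6815, -0.2227])]
handle [array([ 0.51  , -0.1522]), array([ 0.5029, -0.2044]), array([ 0.4916, -0.2019]), array([ 0.4972, -0.1511])]
mat [array([0.6275, 0.0534]), array([ 0.6261, -0.0651]), array([0.4483, 0.0544]), array([ 0.448 , -0.0623])]
mug [0.5238 0.4843]
bottle [ 0.6564 -0.0252]
jar [0.3747 0.0645]
tub [ 0.7419 -0.0609]
```

View pics/c3.png

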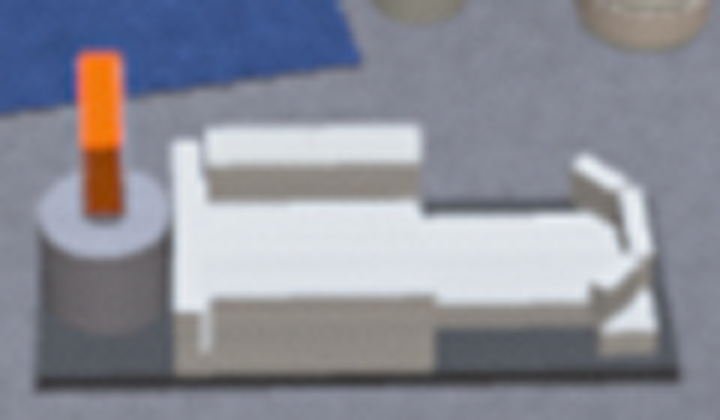

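The side crop confirms the fixture layout: the handle is upright at crop (100,130), the bar side is open, and the nose stops are at right. Fixture ≈ (.6095, -.2003), yaw -.204. Blue carrier ≈ (.6125, .188), yaw .03. I'll start moving.

```bash
cat > go.py <<'E'
# go.py x y z yaw(of carrier x; tool y is along carrier y) -> shift in tool axes from measured pose
import sys; from h import *
o=get_obs(); q=o["tool_rot"]; A=R.from_quat([q[1],q[2],q[3],q[0]])
a=np.array(list(map(float,sys.argv[1:])))
for x,y,z,yaw in a.reshape(-1,4):
    s=A.inv().apply(np.array([x,y,z])-o["eef_pos"]); best=None
    for k in(0,np.pi):
        X=np.array([-np.cos(yaw+k),-np.sin(yaw+k),0]);Z=np.array([0,0,-1.]);B=R.from_matrix(np.c_[X,np.cross(Z,X),Z])
        r=(A.inv()*B).as_rotvec()
        if best is None or np.linalg.norm(r)<np.linalg.norm(best): best=r
    print("shift",s.round(4),"rot",best.round(4))
E
python3 go.py .5610 .1865 .15 .03
```

```text
shift [-0.4545 -0.2963  0.081 ] rot [-1.700e-03 -2.000e-04 -4.028e-01]
```

```bash
P='{"x":-0.4545,"y":-0.2963,"z":0.081,"ax":-0.0017,"az":-0.403}'; python3 -m jog '[{"x":-0.4545,"y":-0.2963,"z":0.04,"az":-0.403},{"x":-0.4545,"y":-0.2963,"z":0.04,"az":-0.403},{"x":-0.4545,"y":-0.2963,"z":0.04,"az":-0.403},{"x":-0.4545,"y":-0.2963,"z":0.04,"az":-0.403},{"x":-0.4545,"y":-0.2963,"z":0.04,"az":-0.403},{"x":-0.4545,"y":-0.2963,"z":0.04,"az":-0.403},{"x":-0.4545,"y":-0.2963,"z":0.06,"az":-0.403},{"x":-0.4545,"y":-0.2963,"z":0.081,"az":-0.403},{"x":-0.4545,"y":-0.2963,"z":0.081,"az":-0.403},{"x":-0.4545,"y":-0.2963,"z":0.081,"az":-0.403},{"x":-0.4545,"y":-0.2963,"z":0.081,"az":-0.403},{"x":-0.4545,"y":-0.2963,"z":0.081,"az":-0.403}]' 1; python3 go.py .5610 .1865 .15 .03 .5610 .1865 .012 .03
```

```text
shift [-0.4545 -0.2963  0.081 ] rot [-1.700e-03 -2.000e-04 -4.028e-01]
shift [-0.4545 -0.2961  0.219 ] rot [-1.700e-03 -2.000e-04 -4.028e-01]validation failed for argument at $[0]...
```

```bash
python3 -m jog '[{"x":-0.4545,"y":-0.2963,"z":0.04,"ax":0,"ay":0,"az":-0.403},{"x":-0.4545,"y":-0.2963,"z":0.04,"ax":0,"ay":0,"az":-0.403},{"x":-0.4545,"y":-0.2963,"z":0.04,"ax":0,"ay":0,"az":-0.403},{"x":-0.4545,"y":-0.2963,"z":0.04,"ax":0,"ay":0,"az":-0.403},{"x":-0.4545,"y":-0.2963,"z":0.04,"ax":0,"ay":0,"az":-0.403},{"x":-0.4545,"y":-0.2963,"z":0.04,"ax":0,"ay":0,"az":-0.403},{"x":-0.4545,"y":-0.2963,"z":0.06,"ax":0,"ay":0,"az":-0.403},{"x":-0.4545,"y":-0.2963,"z":0.081,"ax":0,"ay":0,"az":-0.403},{"x":-0.4545,"y":-0.2963,"z":0.081,"ax":0,"ay":0,"az":-0.403},{"x":-0.4545,"y":-0.2963,"z":0.081,"ax":0,"ay":0,"az":-0.403},{"x":-0.4545,"y":-0.2963,"z":0.081,"ax":0,"ay":0,"az":-0.403},{"x":-0.4545,"y":-0.2963,"z":0.081,"ax":0,"ay":0,"az":-0.403}]' 1 100; python3 go.py .5610 .1865 .15 .03 .5610 .1865 .012 .03
```

```text
t: 1.3
eef_pos: [0.5639, 0.1781, 0.1484]
tool_rot: [-0.0, -0.009, 1.0, -0.003]
contact_force: [-0.1, -0.8, -0.2]
gripper_width: 0.999
grasp_force: 0.0
shift [ 0.0027  0.0084 -0.0016] rot [-0.0054 -0.0011 -0.011 ]
shift [0.0026 0.0092 0.1364] rot [-0.0054 -0.0011 -0.011 ]
```

```bash
python3 -m jog '[{"x":0,"y":0,"z":0,"ax":0,"ay":0,"az":0},{"x":0,"y":0,"z":0,"ax":0,"ay":0,"az":0},{"x":0,"y":0,"z":0,"ax":0,"ay":0,"az":0}]'; python3 go.py .5610 .1865 .15 .03 .5610 .1865 .012 .03
python3 - <<'E'
from h import *
im=read_camera("top")[:,:,::-1]; cv2.imwrite("pics/t1.png",crop(im,204,200,90,75,7))
E
```

```text
t: 1.6
eef_pos: [0.5604, 0.1891, 0.1505]
tool_rot: [-0.0, -0.017, 1.0, 0.0]
contact_force: [0.4, 0.0, 0.5]
gripper_width: 1.001
grasp_force: 0.0
shift [-0.0005 -0.0026  0.0005] rot [ 0.0009 -0.0001  0.003 ]
shift [-0.0005 -0.0027  0.1385] rot [ 0.0009 -0.0001  0.003 ]
```

View pics/t1.png

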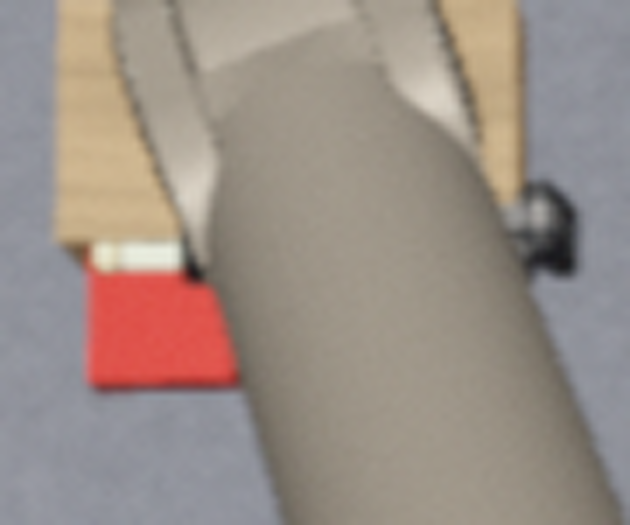

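The arm hides the blue tail from the top camera; the rack is undisturbed. I'll descend on the measured numbers.

```bash
python3 -m jog '[{"x":0,"y":-0.001,"z":0.03,"ax":0,"ay":0,"az":0},{"x":0,"y":-0.001,"z":0.06,"ax":0,"ay":0,"az":0},{"x":0,"y":-0.001,"z":0.09,"ax":0,"ay":0,"az":0},{"x":0,"y":-0.001,"z":0.115,"ax":0,"ay":0,"az":0},{"x":0,"y":-0.001,"z":0.13,"ax":0,"ay":0,"az":0},{"x":0,"y":-0.001,"z":0.1385,"ax":0,"ay":0,"az":0},{"x":0,"y":-0.001,"z":0.1385,"ax":0,"ay":0,"az":0},{"x":0,"y":-0.001,"z":0.1385,"ax":0,"ay":0,"az":0}]'; python3 go.py .5610 .1865 .012 .03
python3 - <<'E'
from h import *
im=read_camera("side")[:,:,::-1]; cv2.imwrite("pics/s1.png",crop(im,250,130,130,110,6))
E
```

```text
t: 2.45
eef_pos: [0.5619, 0.1866, 0.0127]
tool_rot: [0.001, -0.015, 1.0, 0.0]
contact_force: [-0.0, 0.5, -0.9]
gripper_width: 1.001
grasp_force: 0.0
shift [ 0.0009 -0.0001  0.0007] rot [0.0006 0.0014 0.0004]
```

View pics/s1.png

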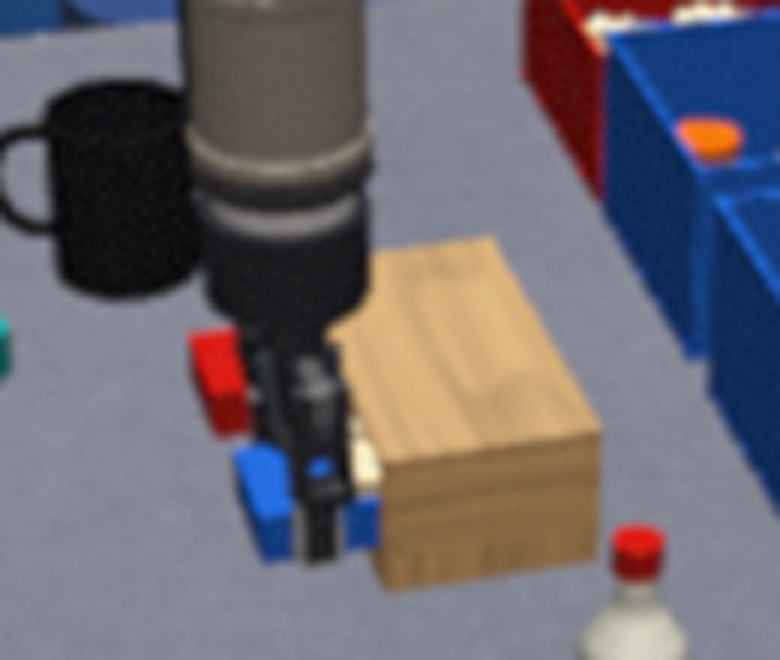

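The fingers straddle the blue tail (finger at crop (318,540)), clear of the red carrier and the rack. Next I'll close.

```bash
python3 -m jog '[{"x":0,"y":0,"z":0,"ax":0,"ay":0,"az":0},{"x":0,"y":0,"z":0,"ax":0,"ay":0,"az":0},{"x":0,"y":0,"z":0,"ax":0,"ay":0,"az":0},{"x":0,"y":0,"z":0,"ax":0,"ay":0,"az":0},{"x":0,"y":0,"z":0,"ax":0,"ay":0,"az":0},{"x":0,"y":0,"z":0,"ax":0,"ay":0,"az":0},{"x":0,"y":0,"z":0,"ax":0,"ay":0,"az":0},{"x":0,"y":0,"z":0,"ax":0,"ay":0,"az":0}]' 0 90; python3 go.py .5610 .1865 .012 .03
```

```text
t: 3.3
eef_pos: [0.5618, 0.1863, 0.0131]
tool_rot: [0.001, -0.015, 1.0, 0.0]
contact_force: [-2.1, -0.6, 7.7]
gripper_width: 0.689
grasp_force: 94.5
shift [0.0008 0.0003 0.0011] rot [ 0.0006  0.0013 -0.0001]
```

```bash
python3 -m jog '[{"x":0,"y":0,"z":-0.002,"ax":0,"ay":0,"az":0},{"x":0.01,"y":0,"z":-0.002,"ax":0,"ay":0,"az":0},{"x":0.03,"y":0,"z":-0.002,"ax":0,"ay":0,"az":0},{"x":0.055,"y":0,"z":-0.002,"ax":0,"ay":0,"az":0},{"x":0.08,"y":0,"z":-0.002,"ax":0,"ay":0,"az":0},{"x":0.10,"y":0,"z":-0.002,"ax":0,"ay":0,"az":0},{"x":0.112,"y":0,"z":-0.002,"ax":0,"ay":0,"az":0},{"x":0.115,"y":0,"z":-0.002,"ax":0,"ay":0,"az":0},{"x":0.115,"y":0,"z":-0.002,"ax":0,"ay":0,"az":0},{"x":0.115,"y":0,"z":-0.002,"ax":0,"ay":0,"az":0}]'; python3 go.py .447 .183 .08 .03 .476 -.005 .08 -.005
python3 - <<'E'
from h import *
im=read_camera("side")[:,:,::-1]; cv2.imwrite("pics/s2.png",crop(im,230,130,150,120,5))
E
```

```text
t: 4.3
eef_pos: [0.4475, 0.1829, 0.014]
tool_rot: [0.001, -0.015, 1.0, 0.0]
contact_force: [-0.2, -0.0, -2.3]
gripper_width: 0.685
grasp_force: 96.6
shift [ 0.0004  0.0001 -0.066 ] rot [ 0.0005  0.0014 -0.0002]
shift [-0.023  -0.1887 -0.0661] rot [0.0005 0.0014 0.0348]
```

View pics/s2.png

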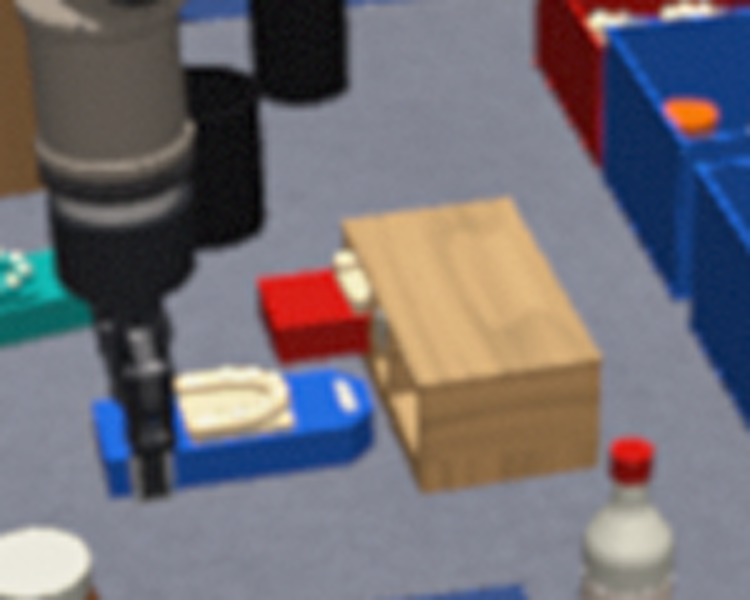

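The carrier is out and level, with its nose (white stripe) clear of the rack. Next: lift, carry to the mat, and lower.

```bash
python3 -m jog '[{"x":0,"y":0,"z":-0.03,"ax":0,"ay":0,"az":0},{"x":0,"y":0,"z":-0.06,"ax":0,"ay":0,"az":0},{"x":-0.01,"y":-0.03,"z":-0.066,"ax":0,"ay":0,"az":0.01},{"x":-0.023,"y":-0.07,"z":-0.066,"ax":0,"ay":0,"az":0.035},{"x":-0.023,"y":-0.11,"z":-0.066,"ax":0,"ay":0,"az":0.035},{"x":-0.023,"y":-0.15,"z":-0.066,"ax":0,"ay":0,"az":0.035},{"x":-0.023,"y":-0.18,"z":-0.066,"ax":0,"ay":0,"az":0.035},{"x":-0.023,"y":-0.1887,"z":-0.06,"ax":0,"ay":0,"az":0.035},{"x":-0.023,"y":-0.1887,"z":-0.035,"ax":0,"ay":0,"az":0.035},{"x":-0.023,"y":-0.1887,"z":-0.01,"ax":0,"ay":0,"az":0.035},{"x":-0.023,"y":-0.1887,"z":0.006,"ax":0,"ay":0,"az":0.035},{"x":-0.023,"y":-0.1887,"z":0.010,"ax":0,"ay":0,"az":0.035}]'; python3 -m jog '[{"x":0,"y":0,"z":0,"ax":0,"ay":0,"az":0},{"x":0,"y":0,"z":0.001,"ax":0,"ay":0,"az":0},{"x":0,"y":0,"z":0.002,"ax":0,"ay":0,"az":0}]'; python3 go.py .476 -.005 -.003 -.005
```

```text
t: 5.55
eef_pos: [0.4743, -0.0049, 0.0021]
tool_rot: [-0.001, 0.002, 1.0, -0.0]
contact_force: [-0.9, 0.3, -2.3]
gripper_width: 0.689
grasp_force: 98.3
t: 5.85
eef_pos: [0.4759, -0.0051, 0.0026]
tool_rot: [0.001, 0.002, 1.0, 0.0]
contact_force: [-0.1, -0.6, -2.1]
gripper_width: 0.686
grasp_force: 98.3
shift [-0.0001  0.0001  0.0056] rot [0.0003 0.0019 0.0003]
```

```bash
python3 -m jog '[{"x":0,"y":0,"z":0.0015,"ax":0,"ay":0,"az":0},{"x":0,"y":0,"z":0.003,"ax":0,"ay":0,"az":0},{"x":0,"y":0,"z":0.004,"ax":0,"ay":0,"az":0},{"x":0,"y":0,"z":0.004,"ax":0,"ay":0,"az":0}]'
```

```text
t: 6.25
eef_pos: [0.4752, -0.0052, -0.0016]
tool_rot: [0.0, 0.002, 1.0, 0.0]
contact_force: [-2.6, 0.4, 6.5]
gripper_width: 0.69
grasp_force: 104.0
```

Contact; release, rise, and check.

```bash
python3 -m jog '[{"x":0,"y":0,"z":0,"ax":0,"ay":0,"az":0},{"x":0,"y":0,"z":0,"ax":0,"ay":0,"az":0},{"x":0,"y":0,"z":0,"ax":0,"ay":0,"az":0},{"x":0,"y":0,"z":0,"ax":0,"ay":0,"az":0},{"x":0,"y":0,"z":-0.02,"ax":0,"ay":0,"az":0},{"x":0,"y":0,"z":-0.05,"ax":0,"ay":0,"az":0},{"x":0,"y":0,"z":-0.09,"ax":0,"ay":0,"az":0},{"x":0.0,"y":0.04,"z":-0.1,"ax":0,"ay":0,"az":0},{"x":0,"y":0.09,"z":-0.10,"ax":0,"ay":0,"az":0},{"x":0,"y":0.14,"z":-0.10,"ax":0,"ay":0,"az":0},{"x":0,"y":0.14,"z":-0.10,"ax":0,"ay":0,"az":0},{"x":0,"y":0.14,"z":-0.10,"ax":0,"ay":0,"az":0}]' 1
python3 - <<'E'
from h import *
im=read_camera("top")[:,:,::-1]; s=read_camera("side")[:,:,::-1]; cv2.imwrite("pics/tt.png",im)
cv2.imwrite("pics/t3.png",np.hstack([crop(im,300,205,60,90,6),crop(s,255,230,100,90,4)]) if 0 else crop(im,295,205,120,90,6))
E
```

```text
t: 7.45
eef_pos: [0.4753, 0.136, 0.0977]
tool_rot: [-0.0, 0.001, 1.0, 0.0]
contact_force: [-0.1, -1.0, 0.1]
gripper_width: 1.0
grasp_force: 0.0
```

View pics/t3.png

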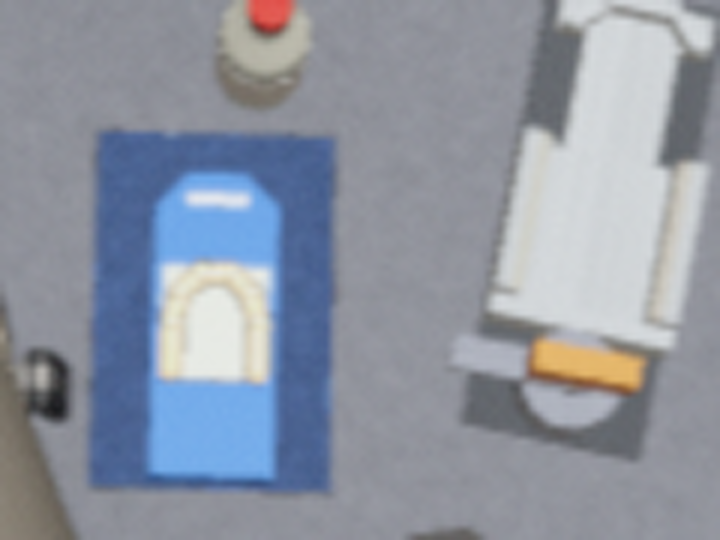

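The carrier lies flat on the mat, nose up the picture (crop corners: tail (149,474),(273,478); nose (190,173),(252,174)). I have one view left, so I'll measure by subpixel edge code.

```bash
cat > edge.py <<'E'
from h import *
def edgefit(n,im,segs,pose,it=4):
    # segs: (xa,ya,xb,yb,z mm) ; subpixel max-gradient along in-plane normals; solves pose x,y,yaw
    g=cv2.GaussianBlur(im.astype(np.float32),(3,3),0); p=np.array(pose,float)
    for k in range(it):
        rows=[];rhs=[];W=[];per=[]
        for xa,ya,xb,yb,z in segs:
            a=np.array([xa,ya])/1e3;b=np.array([xb,yb])/1e3;nn=np.array([-(b-a)[1],(b-a)[0]]);nn/=np.linalg.norm(nn);offs=[]
            for f in np.linspace(.1,.9,25):
                l=a+f*(b-a);c,s=np.cos(p[2]),np.sin(p[2]);Rm=np.array([[c,-s],[s,c]])
                d=np.arange(-5,5.01,.5)/1e3
                P=np.array([px(n,[*(p[:2]+Rm@(l+e*nn)),z/1e3]) for e in d]).astype(np.float32)
                v=cv2.remap(g,P[:,:1].copy(),P[:,1:].copy(),cv2.INTER_LINEAR)[:,0]
                m=np.abs(np.gradient(v,axis=0)).sum(1); j=m.argmax()
                if 0<j<len(d)-1:
                    q=(m[j-1]-m[j+1])/(2*(m[j-1]-2*m[j]+m[j+1]) or 1); off=d[j]+q*.5e-3
                else: continue
                offs.append(off); N=Rm@nn; t=Rm@np.array([-l[1],l[0]])
                rows.append([N[0],N[1],N@t]);rhs.append(off)
            per.append((round(np.median(offs)*1e3,2),round(np.std(offs)*1e3,2)))
        A=np.array(rows);r=least_squares(lambda d:A@d-rhs,[0,0,0],loss="soft_l1",f_scale=5e-4); p=p+r.x
        if k==0: first=per
    return p,per
E
python3 - <<'E'
from edge import *
np.set_printoptions(precision=4,suppress=True)
im=cv2.imread("pics/tt.png"); im0=cv2.imread("pics/top0.png")
c=lambda a:[((u+.5)/6-.5+295,(v+.5)/6-.5+205) for u,v in a]
print(*fit("top",[(-75,30,29),(-75,-30,29),(75,14,29),(75,-14,29),(59,30,29),(59,-30,29)],c([(149,474),(273,478),(190,173),(252,174),(155,212),(280,212)]),[.53,0,0]))
car=[(-75,30,59,30,29),(-75,-30,59,-30,29),(-75,-30,-75,30,29),(75,-14,75,14,29),(59,30,75,14,29),(59,-30,75,-14,29)]
print("car",edgefit("top",im,car,[.527,-.005,-.005]))
cheek=[(-72,45,5,45,46),(-72,-45,5,-45,46)]
print("cheek",edgefit("top",im,cheek+[(5,45,5,32,46),(5,-45,5,-32,46)],[.6095,-.2003,-.204]))
for z in(0,4,6,8): print("base",z,edgefit("top",im0,[(-139,45,93,45,z),(-139,-45,93,-45,z)][0:2]+[(93.5,-45,93.5,45,z),(-138.5,-45,-138.5,45,z)],[.6095,-.2003,-.204]))
print("handle",edgefit("top",im,[(7,-25,7,25,99.5),(-7,-25,-7,25,99.5),(-7,-25,7,-25,99.5)],[.5002,-.1775,-.204]))
E
```

```text
[ 0.526  -0.0052 -0.0232] [[ 0.   0.4]
 [-0.   0.4]
 [ 0.2  0.2]
 [-0.7  0.3]
 [ 0.5 -1.2]
 [-0.1 -0.5]]Traceback (most recent call last):
  File "<stdin>", line 7, in <module>
  File "edge.py", line 12, in edgefit
    P=np.array([px(n,[*(p[:2]+Rm@(l+e*nn)),z/1e3]) for e in d]).astype(np.float32)
                ~~^^^^^^^^^^^^^^^^^^^^^^^^^^^^^^^^
  File "h.py", line 9, in px
    K,o,A=cam(n); c=A.T@(np.array(P)-o); return np.array([K[0,2]-K[0,0]*c[0]/c[2],K[1,2]+K[1,1]*c[1]/c[2]])
          ~~~^^^
  File "h.py", line 5, in cam
    p=camera_params(n); q=p["attitude"]; return p["K"],np.array(p["origin"]),R.from_quat([q[1],q[2],q[3],q[0]]).as_matrix()
ValueError: time passes only in moves, steps and waits
```

```bash
sed -i 's/^def cam(n):/import functools\n@functools.lru_cache(None)\ndef cam(n):/' h.py
python3 - <<'E'
from edge import *
np.set_printoptions(precision=4,suppress=True)
im=cv2.imread("pics/tt.png"); im0=cv2.imread("pics/top0.png")
car=[(-75,30,59,30,29),(-75,-30,59,-30,29),(-75,-30,-75,30,29),(75,-14,75,14,29),(59,30,75,14,29),(59,-30,75,-14,29)]
print("car",edgefit("top",im,car,[.526,-.005,-.023]))
cheek=[(-72,45,5,45,46),(-72,-45,5,-45,46)]
print("cheek",edgefit("top",im,cheek+[(5,45,5,32,46),(5,-45,5,-32,46)],[.6095,-.2003,-.204]))
for z in(0,4,6,8): print("base",z,edgefit("top",im0,[(-139,45,93,45,z),(-139,-45,93,-45,z)][0:2]+[(93.5,-45,93.5,45,z),(-138.5,-45,-138.5,45,z)],[.6095,-.2003,-.204]))
print("handle",edgefit("top",im,[(7,-25,7,25,99.5),(-7,-25,-7,25,99.5),(-7,-25,7,-25,99.5)],[.5002,-.1775,-.204]))
print("mat",edgefit("top",im,[(-90,60,90,60,3),(-90,-60,90,-60,3),(90,-60,90,60,3),(-90,-60,-90,60,3)],[.5375,-.005,-.005]))
print("rack",edgefit("top",im0,[(53,-95,53,95,72),(-50,95,53,95,72),(-50,-95,53,-95,72)],[.6407,.2451,.03]))
E
```

```text
car (array([ 0.5273, -0.0049, -0.0127]), [(np.float64(-0.25), np.float64(1.1)), (np.float64(0.2), np.float64(1.4)), (np.float64(-1.25), np.float64(0.68)), (np.float64(0.25), np.float64(0.56)), (np.float64(-0.27), np.float64(0.79)), (np.float64(0.64), np.float64(0.95))])
cheek (array([ 0.6094, -0.2   , -0.2041]), [(np.float64(0.3), np.float64(0.87)), (np.float64(-0.63), np.float64(0.7)), (np.float64(0.21), np.float64(0.91)), (np.float64(-0.19), np.float64(0.74))])
base 0 (array([ 0.6082, -0.2015, -0.1911]), [(np.float64(0.18), np.float64(2.02)), (np.float64(-0.17), np.float64(2.91)), (np.float64(1.44), np.float64(2.4)), (np.float64(-0.22), np.float64(1.01))])
base 4 (array([ 0.6082, -0.2014, -0.1882]), [(np.float64(0.26), np.float64(1.66)), (np.float64(-0.22), np.float64(2.79)), (np.float64(1.44), np.float64(2.46)), (np.float64(-0.28), np.float64(1.02))])
base 6 (array([ 0.6076, -0.2008, -0.1793]), [(np.float64(0.23), np.float64(1.93)), (np.float64(0.62), np.float64(2.89)), (np.float64(0.99), np.float64(2.24)), (np.float64(0.22), np.float64(0.85))])
base 8 (array([ 0.6076, -0.2006, -0.185 ]), [(np.float64(0.17), np.float64(1.69)), (np.float64(0.25), np.float64(2.97)), (np.float64(1.69), np.float64(2.41)), (np.float64(-0.15), np.float64(0.96))])
handle (array([ 0.4996, -0.1775, -0.1505]), [(np.float64(0.16), np.float64(1.31)), (np.float64(-0.25), np.float64(0.86)), (np.float64(0.01), np.float64(0.54))])
mat (array([ 0.5377, -0.0048, -0.0158]), [(np.float64(-0.28), np.float64(0.95)), (np.float64(0.25), np.float64(0.97)), (np.float64(-0.3), np.float64(1.22)), (np.float64(0.49), np.float64(1.59))])
rack (array([0.6416, 0.2462, 0.0348]), [(np.float64(-0.25), np.float64(0.96)), (np.float64(-0.25), np.float64(0.59)), (np.float64(0.75), np.float64(1.19))])
```

```bash
python3 go.py .5628 -.0055 .0977 -.015 .5628 -.0055 .001 -.015
```

```text
shift [-8.830e-02 -1.383e-01 -1.000e-04] rot [-0.001  -0.0007  0.0087]
shift [-0.0883 -0.1382  0.0966] rot [-0.001  -0.0007  0.0087]
```

```bash
python3 -m jog '[{"x":-0.03,"y":-0.04,"z":0,"ax":0,"ay":0,"az":0},{"x":-0.06,"y":-0.08,"z":0,"ax":0,"ay":0,"az":0.009},{"x":-0.0883,"y":-0.12,"z":0,"ax":0,"ay":0,"az":0.009},{"x":-0.0883,"y":-0.1383,"z":0.0,"ax":0,"ay":0,"az":0.009},{"x":-0.0883,"y":-0.1383,"z":0.02,"ax":0,"ay":0,"az":0.009},{"x":-0.0883,"y":-0.1383,"z":0.045,"ax":0,"ay":0,"az":0.009},{"x":-0.0883,"y":-0.1383,"z":0.045,"ax":0,"ay":0,"az":0.009}]'; python3 go.py .5628 -.0055 .001 -.015
```

```text
t: 8.25
eef_pos: [0.5603, -0.0065, 0.0501]
tool_rot: [-0.003, 0.009, 1.0, -0.001]
contact_force: [-0.8, -0.0, -0.3]
gripper_width: 0.997
grasp_force: 0.0
shift [-0.0028  0.0012  0.049 ] rot [-0.0014 -0.0062 -0.0023]
```

```bash
python3 -m jog '[{"x":0,"y":0,"z":0.02,"ax":0,"ay":0,"az":0},{"x":0,"y":0,"z":0.038,"ax":0,"ay":0,"az":0},{"x":0,"y":0,"z":0.046,"ax":0,"ay":0,"az":0},{"x":0,"y":0,"z":0.049,"ax":0,"ay":0,"az":0},{"x":0,"y":0,"z":0.049,"ax":0,"ay":0,"az":0}]' 1;python3 go.py .5628 -.0055 .001 -.015
python3 -m jog '[{"x":0,"y":0,"z":0,"ax":0,"ay":0,"az":0},{"x":0,"y":0,"z":0,"ax":0,"ay":0,"az":0},{"x":0,"y":0,"z":0,"ax":0,"ay":0,"az":0},{"x":0,"y":0,"z":0,"ax":0,"ay":0,"az":0},{"x":0,"y":0,"z":0,"ax":0,"ay":0,"az":0},{"x":0,"y":0,"z":0,"ax":0,"ay":0,"az":0},{"x":0,"y":0,"z":0,"ax":0,"ay":0,"az":0},{"x":0,"y":0,"z":0,"ax":0,"ay":0,"az":0}]' 0 100;python3 go.py .5628 -.0055 .001 -.015
```

```text
t: 8.75
eef_pos: [0.5635, -0.0044, 0.0043]
tool_rot: [0.0, 0.007, 1.0, -0.0]
contact_force: [0.7, 0.4, 0.2]
gripper_width: 1.001
grasp_force: 0.0
shift [ 0.0006 -0.0011  0.0033] rot [-0.0002  0.0002  0.0005]
t: 9.55
eef_pos: [0.5642, -0.0042, 0.0054]
tool_rot: [0.001, 0.007, 1.0, -0.0]
contact_force: [-1.6, -0.9, 8.7]
gripper_width: 0.68
grasp_force: 107.7
shift [ 0.0014 -0.0013  0.0044] rot [-0.      0.0021  0.0012]
```

```bash
python3 -m jog '[{"x":0,"y":0,"z":-0.02,"ax":0,"ay":0,"az":0},{"x":0,"y":0,"z":-0.06,"ax":0,"ay":0,"az":0},{"x":0,"y":0,"z":-0.10,"ax":0,"ay":0,"az":0},{"x":0,"y":-0.01,"z":-0.12,"ax":0,"ay":0,"az":0},{"x":0,"y":-0.05,"z":-0.12,"ax":0,"ay":0,"az":0.03},{"x":0,"y":-0.09,"z":-0.12,"ax":0,"ay":0,"az":0.08},{"x":0,"y":-0.13,"z":-0.12,"ax":0,"ay":0,"az":0.13},{"x":-0.03,"y":-0.17,"z":-0.12,"ax":0,"ay":0,"az":0.19},{"x":-0.06,"y":-0.195,"z":-0.12,"ax":0,"ay":0,"az":0.19},{"x":-0.08,"y":-0.203,"z":-0.12,"ax":0,"ay":0,"az":0.19},{"x":-0.08,"y":-0.203,"z":-0.12,"ax":0,"ay":0,"az":0.19},{"x":-0.08,"y":-0.203,"z":-0.12,"ax":0,"ay":0,"az":0.19}]'
python3 -m jog '[{"x":0,"y":0,"z":0,"ax":0,"ay":0,"az":0},{"x":0,"y":0,"z":0,"ax":0,"ay":0,"az":0},{"x":0,"y":0,"z":0,"ax":0,"ay":0,"az":0}]'
python3 go.py .6460 -.2077 .07 -.204
```

```text
t: 10.75
eef_pos: [0.6399, -0.2076, 0.1232]
tool_rot: [-0.001, 0.102, 0.995, 0.0]
contact_force: [0.2, -0.1, -2.7]
gripper_width: 0.682
grasp_force: 107.8
t: 11.05
eef_pos: [0.64, -0.2074, 0.124]
tool_rot: [-0.0, 0.101, 0.995, 0.0]
contact_force: [-0.1, 0.3, -2.6]
gripper_width: 0.682
grasp_force: 107.8
shift [-0.0059  0.0009  0.0539] rot [ 0.0003 -0.0003  0.0007]
```

```bash
python3 -m jog '[{"x":-0.006,"y":0.001,"z":0.0,"ax":0,"ay":0,"az":0},{"x":-0.006,"y":0.001,"z":0.02,"ax":0,"ay":0,"az":0},{"x":-0.006,"y":0.001,"z":0.04,"ax":0,"ay":0,"az":0},{"x":-0.006,"y":0.001,"z":0.054,"ax":0,"ay":0,"az":0},{"x":-0.006,"y":0.001,"z":0.054,"ax":0,"ay":0,"az":0},{"x":-0.006,"y":0.001,"z":0.054,"ax":0,"ay":0,"az":0}]'
python3 - <<'E'
from h import *
s=read_camera("side")[:,:,::-1];t=read_camera("top")[:,:,::-1];cv2.imwrite("pics/s4.png",s);cv2.imwrite("pics/t4.png",t)
cv2.imwrite("pics/v.png",np.vstack([np.hstack([crop(s,280,245,130,98,3),crop(t,360,185,75,98,3)[:294,:225]]),np.zeros((1,615,3))]) if 0 else np.hstack([crop(s,285,235,120,100,4),cv2.resize(t[195:295,365:445],None,fx=4,fy=4,interpolation=2)]))
E
python3 go.py .6460 -.2077 .07 -.204
```

```text
t: 11.65
eef_pos: [0.6468, -0.2084, 0.07]
tool_rot: [-0.0, 0.102, 0.995, -0.0]
contact_force: [0.7, 0.0, -3.1]
gripper_width: 0.68
grasp_force: 107.8
shift [0.0016 0.0006 0.001 ] rot [-0.0001  0.0019  0.0001]
```

View pics/v.png

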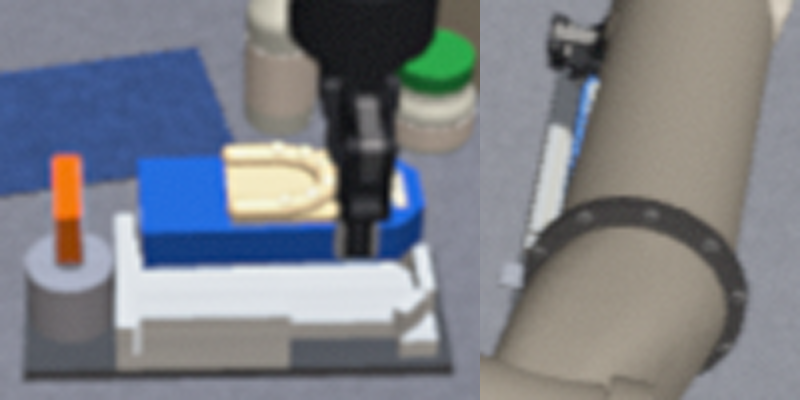

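The carrier hangs level over the pocket with its nose at the nose end. Tail near-bottom corner is at crop (143,264), tail far-top corner at (138,160), and the tail wall's inner edge is just left of it. That was view 10, so from here I work by code. I'll check the tail position against the model.

```bash
python3 - <<'E'
from edge import *
np.set_printoptions(precision=4,suppress=True)
s=cv2.imread("pics/s4.png"); s0=cv2.imread("pics/side0.png")
yaw=-.2037;c,q=np.cos(yaw),np.sin(yaw);Rm=np.array([[c,-q],[q,c]])
C=get_obs()["eef_pos"][:2]-Rm@[.0374,0]; print("centre by robot",C)
zb=70-2.4
for nm,l in(("tail near bot",(-75,-30,zb)),("tail near top",(-75,-30,zb+26)),("tail far top",(-75,30,zb+26)),("nose near bot",(59,-30,zb))):
    P=px("side",[*(C+Rm@(np.array(l[:2])/1e3)),l[2]/1e3]); print(nm,(P-[285,235]+.5)*4-.5)
F=np.array([.6094,-.2001])
for nm,l in(("cheek near outer rear",(-75,-45,46)),("cheek near outer front",(5,-45,46)),("cheek far outer front",(5,45,46)),("handle top near",(-105,-25,99.5)),("handle top near b",(-119,-25,99.5))):
    P=px("side",[*(F+Rm@(np.array(l[:2])/1e3)),l[2]/1e3]); print(nm,(P-[285,235]+.5)*4-.5,"in c3", (P-[285,265]+.5)*6-.5)
# edges with side camera
car=[(-75,-30,59,-30,zb),(-75,-30,50,-30,zb+26),(-75,-30,-75,30,zb+26),(-75,30,-30,30,zb+26)]
for dz in (-2,-1,0,1,2): print(dz,edgefit("side",s,[(a,b,c_,d,z+dz) for a,b,c_,d,z in car],[*C,yaw]))
print("cheek side",edgefit("side",s0,[(5,45,5,32,46),(-70,45,3,45,46),(-70,-45,3,-45,46)],[*F,yaw]))
E
```

```text
centre by robot [ 0.6108 -0.2011]
tail near bot [140.7705 269.9632]
tail near top [140.2787 232.9753]
tail far top [138.2579 158.9092]
nose near bot [395.481  265.5683]
cheek near outer rear [138.7376 318.9234] in c3 [208.3564 298.6351]
cheek near outer front [290.5786 316.3465] in c3 [436.1179 294.7698]
cheek far outer front [278.1937 203.7797] in c3 [417.5406 125.9195]
handle top near [ 79.327  218.2489] in c3 [119.2406 147.6234]
handle top near b [ 52.432  218.7212] in c3 [ 78.898  148.3318]
-2 (array([ 0.6119, -0.1958, -0.1741]), [(np.float64(-0.52), np.float64(1.02)), (np.float64(0.77), np.float64(2.14)), (np.float64(-0.19), np.float64(1.52)), (np.float64(0.25), np.float64(1.2))])
-1 (array([ 0.6116, -0.1969, -0.1746]), [(np.float64(-0.25), np.float64(1.07)), (np.float64(1.25), np.float64(2.27)), (np.float64(0.05), np.float64(1.06)), (np.float64(0.25), np.float64(1.11))])
0 (array([ 0.6115, -0.1977, -0.1705]), [(np.float64(-0.47), np.float64(1.22)), (np.float64(1.24), np.float64(2.37)), (np.float64(-0.05), np.float64(1.32)), (np.float64(0.25), np.float64(0.94))])
1 (array([ 0.6112, -0.1988, -0.1647]), [(np.float64(-0.1), np.float64(1.34)), (np.float64(0.88), np.float64(2.2)), (np.float64(-0.24), np.float64(1.32)), (np.float64(0.0), np.float64(0.98))])
2 (array([ 0.6109, -0.2   , -0.1685]), [(np.float64(-0.51), np.float64(1.19)), (np.float64(1.04), np.float64(2.09)), (np.float64(0.12), np.float64(1.39)), (np.float64(-0.27), np.float64(1.16))])
cheek side (array([ 0.6098, -0.1993, -0.2065]), [(np.float64(0.0), np.float64(0.4)), (np.float64(-0.0), np.float64(0.75)), (np.float64(-0.25), np.float64(0.97))])
```

```bash
cat > bl.py <<'E'
from h import *
def bounds(fn):
    s=cv2.imread(fn).astype(int); m=(s[:,:,0]>110)&(s[:,:,2]<70)&(s[:,:,0]-s[:,:,2]>80); return s,m
E
python3 - <<'E'
from bl import *
s,m=bounds("pics/s4.png")
m[:, :315]=0;m[:,400:]=0;m[:265]=0;m[306:]=0
ys,xs=np.nonzero(m);print(xs.min(),xs.max(),ys.min(),ys.max())
for x in range(318,394,6):
    col=np.nonzero(m[:,x])[0]
    print(x,col.min() if len(col) else None,col.max() if len(col) else None,"B:",s[295:304,x,0],"R:",s[295:304,x,2])
for y in range(272,302,4):
    r=np.nonzero(m[y])[0]; print("row",y,r.min() if len(r) else None,s[y,315:324,2])
E
```

```text
315 390 265 300
318 265 277 B: [226 231 232 232 234 235 234 234 233] R: [213 221 223 225 227 227 227 225 224]
324 273 300 B: [126 125 126 125 125 125 148 202 233] R: [ 25  21  18  19  15  29  85 167 223]
330 265 300 B: [124 125 125 126 125 124 153 206 232] R: [ 22  18  21  20  18  28  95 172 222]
336 266 300 B: [126 125 126 126 123 128 166 222 233] R: [ 25  20  22  22  15  44 122 196 226]
342 291 299 B: [125 125 127 124 123 129 168 223 233] R: [ 21  21  23  18  15  49 124 198 225]
348 292 299 B: [125 127 124 125 123 131 181 233 235] R: [ 20  22  16  17  15  62 150 223 227]
354 292 299 B: [126 125 126 125 123 144 193 232 233] R: [ 23  20  21  20  19  74 158 222 226]
360 292 299 B: [125 126 126 124 124 142 194 232 235] R: [ 21  19  22  19  23  75 159 221 227]
366 291 299 B: [126 125 126 125 127 154 206 232 234] R: [ 17  17  19  17  31  94 172 224 225]
372 None None B: [ 31  32  27  35  83 161 222 234 233] R: [ 27  28  25  29  64 132 195 226 226]
378 None None B: [ 94  98  96  95 113 164 221 234 232] R: [ 88  92  90  80  74 122 192 225 224]
384 275 298 B: [122 120 120 119 120 146 199 232 234] R: [ 24  16  17  26  59 125 191 223 225]
390 285 287 B: [161 206 234 237 237 237 237 236 233] R: [130 185 224 231 229 228 228 227 225]
row 272 315 [64 61 62 60 62 61 60 62 61]
row 276 318 [60 61 59 56 44 35 35 34 36]
row 280 320 [105 112 127 129  96  53  35  33  36]
row 284 320 [133 135 138 134  99  54  35  38  38]
row 288 321 [184 186 182 157 127  87  45  35  36]
row 292 321 [224 226 222 176 122  73  38  30  32]
row 296 321 [224 224 226 221 169  91  28  17  22]
row 300 322 [225 225 224 227 219 152  61  15  19]
```

Carrier yaw agrees within about 0.006 rad. Its tail sits ~2 mm too far toward the nose, so target TCP = (.6449, -.2073).

```bash
python3 -m jog '[{"x":0.001,"y":0.001,"z":0,"ax":0,"ay":0,"az":0},{"x":0.0012,"y":0.001,"z":0.005,"ax":0,"ay":0,"az":0},{"x":0.0012,"y":0.001,"z":0.012,"ax":0,"ay":0,"az":0},{"x":0.0012,"y":0.001,"z":0.018,"ax":0,"ay":0,"az":0},{"x":0.0012,"y":0.001,"z":0.018,"ax":0,"ay":0,"az":0},{"x":0.0012,"y":0.001,"z":0.018,"ax":0,"ay":0,"az":0}]'; python3 go.py .6449 -.2073 .045 -.204
```

```text
t: 12.35
eef_pos: [0.6453, -0.207, 0.0513]
tool_rot: [-0.0, 0.102, 0.995, 0.0]
contact_force: [0.7, -0.1, -2.2]
gripper_width: 0.677
grasp_force: 107.8
shift [ 0.0003 -0.0003  0.0063] rot [-0.     -0.0008  0.0001]
```

```bash
python3 -m jog '[{"x":0.0003,"y":-0.0003,"z":0.004,"ax":0,"ay":0,"az":0},{"x":0.0003,"y":-0.0003,"z":0.008,"ax":0,"ay":0,"az":0},{"x":0.0003,"y":-0.0003,"z":0.011,"ax":0,"ay":0,"az":0},{"x":0.0003,"y":-0.0003,"z":0.011,"ax":0,"ay":0,"az":0}]';  python3 go.py .6449 -.2073 .03 -.204; python3 -m jog '[{"x":0,"y":0,"z":0.003,"ax":0,"ay":0,"az":0},{"x":0,"y":0,"z":0.006,"ax":0,"ay":0,"az":0},{"x":0,"y":0,"z":0.008,"ax":0,"ay":0,"az":0},{"x":0,"y":0,"z":0.008,"ax":0,"ay":0,"az":0}]';  python3 go.py .6449 -.2073 .03 -.204
```

```text
t: 12.75
eef_pos: [0.6448, -0.2071, 0.0401]
tool_rot: [-0.001, 0.102, 0.995, 0.0]
contact_force: [0.1, -0.2, -2.8]
gripper_width: 0.677
grasp_force: 107.8
shift [-0.0002 -0.0002  0.0101] rot [ 0.0001 -0.0011  0.0002]
t: 13.15
eef_pos: [0.6449, -0.2072, 0.0323]
tool_rot: [-0.0, 0.102, 0.995, 0.0]
contact_force: [-0.9, 0.3, -2.5]
gripper_width: 0.678
grasp_force: 107.8
shift [-0.     -0.0001  0.0023] rot [ 0.0001 -0.0007  0.0002]
```

Inside the pocket with no contact. Continuing slowly.

```bash
python3 -m jog '[{"x":0,"y":0,"z":0.002,"ax":0,"ay":0,"az":0},{"x":0,"y":0,"z":0.004,"ax":0,"ay":0,"az":0},{"x":0,"y":0,"z":0.006,"ax":0,"ay":0,"az":0},{"x":0,"y":0,"z":0.007,"ax":0,"ay":0,"az":0},{"x":0,"y":0,"z":0.007,"ax":0,"ay":0,"az":0}]';  python3 go.py .6449 -.2073 .0224 -.204;  python3 -m jog '[{"x":0,"y":0,"z":0.0015,"ax":0,"ay":0,"az":0},{"x":0,"y":0,"z":0.003,"ax":0,"ay":0,"az":0},{"x":0,"y":0,"z":0.003,"ax":0,"ay":0,"az":0},{"x":0,"y":0,"z":0.003,"ax":0,"ay":0,"az":0}]';  python3 go.py .6449 -.2073 .0224 -.204
```

```text
t: 13.65
eef_pos: [0.645, -0.2072, 0.0255]
tool_rot: [-0.0, 0.102, 0.995, 0.0]
contact_force: [1.1, 0.2, -2.4]
gripper_width: 0.679
grasp_force: 107.8
shift [ 0.0001 -0.0001  0.0031] rot [ 0.     -0.0004  0.0003]
t: 14.05
eef_pos: [0.6452, -0.2073, 0.0227]
tool_rot: [-0.0, 0.102, 0.995, 0.0]
contact_force: [-0.6, 0.2, -3.2]
gripper_width: 0.679
grasp_force: 107.8
shift [ 0.0003 -0.0001  0.0003] rot [ 0.     -0.0001  0.0002]
```

```bash
python3 -m jog '[{"x":0,"y":0,"z":0.001,"ax":0,"ay":0,"az":0},{"x":0,"y":0,"z":0.002,"ax":0,"ay":0,"az":0},{"x":0,"y":0,"z":0.002,"ax":0,"ay":0,"az":0},{"x":0,"y":0,"z":0.002,"ax":0,"ay":0,"az":0}]';  python3 go.py .6449 -.2073 .0224 -.204
python3 - <<'E'
from station import *; import cv2
cv2.imwrite("pics/s5.png",read_camera("side")[:,:,::-1])
E
python3 - <<'E'
from bl import *
s,m=bounds("pics/s5.png")
for x in(324,340,356): print(x,[ (y,*s[y,x]) for y in range(308,322)])
E
```

```text
t: 14.45
eef_pos: [0.6453, -0.2074, 0.0224]
tool_rot: [0.0, 0.102, 0.995, 0.0]
contact_force: [-4.0, 1.4, 9.9]
gripper_width: 0.68
grasp_force: 109.6
shift [ 0.0004 -0.      0.    ] rot [0.0003 0.0002 0.0001]
324 [(308, np.int64(218), np.int64(103), np.int64(34)), (309, np.int64(182), np.int64(86), np.int64(25)), (310, np.int64(137), np.int64(73), np.int64(46)), (311, np.int64(164), np.int64(133), np.int64(120)), (312, np.int64(217), np.int64(200), np.int64(189)), (313, np.int64(228), np.int64(220), np.int64(213)), (314, np.int64(191), np.int64(189), np.int64(186)), (315, np.int64(140), np.int64(144), np.int64(147)), (316, np.int64(129), np.int64(135), np.int64(141)), (317, np.int64(134), np.int64(140), np.int64(145)), (318, np.int64(134), np.int64(140), np.int64(145)), (319, np.int64(133), np.int64(137), np.int64(141)), (320, np.int64(131), np.int64(137), np.int64(141)), (321, np.int64(131), np.int64(137), np.int64(142))]
340 [(308, np.int64(212), np.int64(102), np.int64(34)), (309, np.int64(168), np.int64(76), np.int64(19)), (310, np.int64(135), np.int64(77), np.int64(57)), (311, n
[... 591 characters left out ...]
np.int64(99), np.int64(55)), (309, np.int64(145), np.int64(66), np.int64(20)), (310, np.int64(137), np.int64(88), np.int64(67)), (311, np.int64(186), np.int64(162), np.int64(151)), (312, np.int64(228), np.int64(218), np.int64(211)), (313, np.int64(213), np.int64(209), np.int64(203)), (314, np.int64(161), np.int64(162), np.int64(162)), (315, np.int64(134), np.int64(137), np.int64(140)), (316, np.int64(133), np.int64(136), np.int64(141)), (317, np.int64(135), np.int64(139), np.int64(144)), (318, np.int64(133), np.int64(139), np.int64(144)), (319, np.int64(131), np.int64(136), np.int64(141)), (320, np.int64(130), np.int64(135), np.int64(139)), (321, np.int64(133), np.int64(139), np.int64(142))]
```

Floor contact (~12 N) at the expected height. Release and back off straight up.

```bash
python3 -m jog '[{"x":0,"y":0,"z":0,"ax":0,"ay":0,"az":0},{"x":0,"y":0,"z":0,"ax":0,"ay":0,"az":0},{"x":0,"y":0,"z":0,"ax":0,"ay":0,"az":0},{"x":0,"y":0,"z":0,"ax":0,"ay":0,"az":0},{"x":0,"y":0,"z":-0.01,"ax":0,"ay":0,"az":0},{"x":0,"y":0,"z":-0.04,"ax":0,"ay":0,"az":0},{"x":0,"y":0,"z":-0.08,"ax":0,"ay":0,"az":0},{"x":0,"y":0,"z":-0.12,"ax":0,"ay":0,"az":0},{"x":0,"y":0,"z":-0.13,"ax":0,"ay":0,"az":0},{"x":0,"y":0,"z":-0.13,"ax":0,"ay":0,"az":0}]' 1
python3 - <<'E'
from edge import *
s=read_camera("side")[:,:,::-1]; cv2.imwrite("pics/s6.png",s)
s=s.astype(int)
print(get_obs()["q"].round(3))
# is carrier level with cheeks: project seated model corners, compare with image
F=[.6096,-.1997,-.2045]
np.set_printoptions(precision=4,suppress=True)
for dz in(0,2,4):
    print(dz,edgefit("side",s,[(-75,-30,-75,30,46+dz),(75,-14,75,14,46+dz),(60,30,75,14,46+dz),(20,30,57,30,46+dz),(59,-30,75,-14,46+dz)],F))
E
python3 go.py .4999 -.1773 .15 -1.7745 .4999 -.1773 .15 1.367
```

```text
t: 15.5
eef_pos: [0.6467, -0.2078, 0.1538]
tool_rot: [0.002, 0.102, 0.995, -0.0]
contact_force: [0.1, -0.6, -0.3]
gripper_width: 1.003
grasp_force: 0.0
[ 0.059  0.564  0.23   1.632 -0.15   0.961  1.707]
0 (array([ 0.6094, -0.201 , -0.1751]), [(np.float64(-0.08), np.float64(0.74)), (np.float64(-0.24), np.float64(0.9)), (np.float64(0.17), np.float64(2.04)), (np.float64(0.73), np.float64(1.21)), (np.float64(-4.57), np.float64(1.0))])
2 (array([ 0.6086, -0.2028, -0.1752]), [(np.float64(0.04), np.float64(0.62)), (np.float64(0.25), np.float64(0.54)), (np.float64(0.21), np.float64(1.72)), (np.float64(0.25), np.float64(1.49)), (np.float64(-4.45), np.float64(1.09))])
4 (array([ 0.6077, -0.2053, -0.1842]), [(np.float64(-0.15), np.float64(0.58)), (np.float64(0.78), np.float64(0.67)), (np.float64(-0.5), np.float64(2.27)), (np.float64(0.75), np.float64(0.94)), (np.float64(-3.98), np.float64(0.84))])
shift [ 0.1486 -0.      0.0013] rot [1.2000e-03 1.0000e-03 1.5707e+00]
shift [ 0.1486 -0.      0.0013] rot [-1.0000e-03  1.2000e-03 -1.5708e+00]
```

```bash
python3 -m jog '[{"x":0.02,"y":0,"z":0,"ax":0,"ay":0,"az":0.14},{"x":0.04,"y":0,"z":0,"ax":0,"ay":0,"az":0.28},{"x":0.06,"y":0,"z":0,"ax":0,"ay":0,"az":0.42},{"x":0.08,"y":0,"z":0,"ax":0,"ay":0,"az":0.56},{"x":0.10,"y":0,"z":0,"ax":0,"ay":0,"az":0.70},{"x":0.12,"y":0,"z":0,"ax":0,"ay":0,"az":0.84},{"x":0.135,"y":0,"z":0,"ax":0,"ay":0,"az":0.98},{"x":0.145,"y":0,"z":0,"ax":0,"ay":0,"az":1.12},{"x":0.1486,"y":0,"z":0,"ax":0,"ay":0,"az":1.26},{"x":0.1486,"y":0,"z":0,"ax":0,"ay":0,"az":1.40},{"x":0.1486,"y":0,"z":0,"ax":0,"ay":0,"az":1.52},{"x":0.1486,"y":0,"z":0,"ax":0,"ay":0,"az":1.57}]' 1
python3 -m jog '[{"x":0,"y":0,"z":0,"ax":0,"ay":0,"az":0},{"x":0,"y":0,"z":0,"ax":0,"ay":0,"az":0},{"x":0,"y":0,"z":0,"ax":0,"ay":0,"az":0}]'
python3 go.py .4999 -.1773 .072 -1.7745
```

```text
t: 16.75
eef_pos: [0.4983, -0.1767, 0.1491]
tool_rot: [-0.001, 0.776, 0.63, -0.001]
contact_force: [-0.4, 0.3, -0.8]
gripper_width: 0.995
grasp_force: 0.0
t: 17.05
eef_pos: [0.4992, -0.1771, 0.1502]
tool_rot: [-0.0, 0.775, 0.632, -0.0]
contact_force: [0.6, 0.1, -0.6]
gripper_width: 0.999
grasp_force: 0.0
shift [-0.0001  0.0008  0.0782] rot [-0.0012  0.0001  0.0018]
```

Aligned. Descend, then close gently on the handle.

```bash
python3 -m jog '[{"x":0,"y":0.0005,"z":0.025,"ax":0,"ay":0,"az":0.002},{"x":0,"y":0.0005,"z":0.05,"ax":0,"ay":0,"az":0.002},{"x":0,"y":0.0005,"z":0.07,"ax":0,"ay":0,"az":0.002},{"x":0,"y":0.0005,"z":0.077,"ax":0,"ay":0,"az":0.002},{"x":0,"y":0.0005,"z":0.077,"ax":0,"ay":0,"az":0.002},{"x":0,"y":0.0005,"z":0.077,"ax":0,"ay":0,"az":0.002}]' 1
python3 -m jog '[{"x":0,"y":0,"z":0,"ax":0,"ay":0,"az":0},{"x":0,"y":0,"z":0,"ax":0,"ay":0,"az":0},{"x":0,"y":0,"z":0,"ax":0,"ay":0,"az":0},{"x":0,"y":0,"z":0,"ax":0,"ay":0,"az":0},{"x":0,"y":0,"z":0,"ax":0,"ay":0,"az":0},{"x":0,"y":0,"z":0,"ax":0,"ay":0,"az":0},{"x":0,"y":0,"z":0,"ax":0,"ay":0,"az":0},{"x":0,"y":0,"z":0,"ax":0,"ay":0,"az":0},{"x":0,"y":0,"z":0,"ax":0,"ay":0,"az":0},{"x":0,"y":0,"z":0,"ax":0,"ay":0,"az":0},{"x":0,"y":0,"z":0,"ax":0,"ay":0,"az":0},{"x":0,"y":0,"z":0,"ax":0,"ay":0,"az":0}]' 0 50
python3 go.py .4999 -.1773 .072 -1.7745
```

```text
t: 17.65
eef_pos: [0.5006, -0.1777, 0.0745]
tool_rot: [0.0, 0.776, 0.631, 0.0]
contact_force: [-0.1, 0.6, -0.1]
gripper_width: 0.997
grasp_force: 0.0
t: 18.85
eef_pos: [0.4999, -0.1772, 0.0737]
tool_rot: [-0.0, 0.776, 0.631, -0.0]
contact_force: [-2.1, 1.5, 1.7]
gripper_width: 0.154
grasp_force: 53.0
shift [-0.0001 -0.      0.0017] rot [-0.0005 -0.0001 -0.0014]
```

```bash
python3 -m jog '[{"x":0,"y":0,"z":0.003,"ax":0,"ay":0,"az":0},{"x":0,"y":0,"z":0.006,"ax":0,"ay":0,"az":0},{"x":0,"y":0,"z":0.009,"ax":0,"ay":0,"az":0},{"x":0,"y":0,"z":0.0115,"ax":0,"ay":0,"az":0},{"x":0,"y":0,"z":0.0125,"ax":0,"ay":0,"az":0},{"x":0,"y":0,"z":0.0125,"ax":0,"ay":0,"az":0}]'
python3 -c "
from station import *;o=get_obs();print(o['torque'],o['q'])"
```

```text
t: 19.45
eef_pos: [0.5005, -0.1775, 0.0638]
tool_rot: [-0.001, 0.776, 0.631, 0.001]
contact_force: [-12.2, 5.1, 37.3]
gripper_width: 0.152
grasp_force: 58.4
[1.38253575 2.9518411  0.04590143] [-0.19226939  0.5276476   0.53541774  2.05977803 -0.43470921  0.66374285
  0.42614438]
```

Bottomed at 9.9 mm. Ease slightly and turn clockwise.

```bash
python3 -m jog '[{"x":0,"y":0,"z":-0.001,"ax":0,"ay":0,"az":0.06},{"x":0,"y":0,"z":-0.001,"ax":0,"ay":0,"az":0.18},{"x":0,"y":0,"z":-0.001,"ax":0,"ay":0,"az":0.32},{"x":0,"y":0,"z":-0.001,"ax":0,"ay":0,"az":0.46},{"x":0,"y":0,"z":-0.001,"ax":0,"ay":0,"az":0.60},{"x":0,"y":0,"z":-0.001,"ax":0,"ay":0,"az":0.74},{"x":0,"y":0,"z":-0.001,"ax":0,"ay":0,"az":0.88},{"x":0,"y":0,"z":-0.001,"ax":0,"ay":0,"az":1.02},{"x":0,"y":0,"z":-0.001,"ax":0,"ay":0,"az":1.16},{"x":0,"y":0,"z":-0.001,"ax":0,"ay":0,"az":1.30},{"x":0,"y":0,"z":-0.001,"ax":0,"ay":0,"az":1.40},{"x":0,"y":0,"z":-0.001,"ax":0,"ay":0,"az":1.47}]'
python3 -m jog '[{"x":0,"y":0,"z":0,"ax":0,"ay":0,"az":0},{"x":0,"y":0,"z":0,"ax":0,"ay":0,"az":0.02},{"x":0,"y":0,"z":0,"ax":0,"ay":0,"az":0.02}]'
python3 go.py .4999 -.1773 .0637 -1.7745
python3 -c "
from station import *;o=get_obs();print(o['torque'],o['q'])"
```

```text
t: 20.65
eef_pos: [0.5011, -0.1787, 0.064]
tool_rot: [0.001, 0.999, -0.054, 0.001]
contact_force: [-6.3, 1.2, 22.5]
gripper_width: 0.151
grasp_force: 56.0
t: 20.95
eef_pos: [0.5011, -0.1788, 0.064]
tool_rot: [0.0, 0.998, -0.063, 0.001]
contact_force: [-6.1, 2.3, 22.2]
gripper_width: 0.151
grasp_force: 56.0
shift [-0.0014 -0.0013  0.0003] rot [ 0.0026 -0.0015 -1.4924]
[ 0.48533835  1.51921223 -0.05219261] [-0.45509639  0.67846396  0.92546375  2.0739474  -0.78873713  0.78451678
 -0.73156403]
```

Turned 1.49 rad. Ease the push, release, rise straight up, then move aside and check.

```bash
python3 -m jog '[{"x":0,"y":0,"z":-0.001,"ax":0,"ay":0,"az":0},{"x":0,"y":0,"z":-0.002,"ax":0,"ay":0,"az":0},{"x":0,"y":0,"z":-0.0025,"ax":0,"ay":0,"az":0}]'
python3 -m jog '[{"x":0,"y":0,"z":0,"ax":0,"ay":0,"az":0},{"x":0,"y":0,"z":0,"ax":0,"ay":0,"az":0},{"x":0,"y":0,"z":0,"ax":0,"ay":0,"az":0},{"x":0,"y":0,"z":0,"ax":0,"ay":0,"az":0},{"x":0,"y":0,"z":0,"ax":0,"ay":0,"az":0},{"x":0,"y":0,"z":-0.01,"ax":0,"ay":0,"az":0},{"x":0,"y":0,"z":-0.04,"ax":0,"ay":0,"az":0},{"x":0,"y":0,"z":-0.08,"ax":0,"ay":0,"az":0},{"x":0,"y":0,"z":-0.12,"ax":0,"ay":0,"az":0},{"x":0,"y":0,"z":-0.16,"ax":0,"ay":0,"az":0},{"x":0,"y":0,"z":-0.18,"ax":0,"ay":0,"az":0}]' 1
python3 go.py .42 .25 .25 -2.5
```

```text
t: 21.25
eef_pos: [0.5009, -0.1785, 0.0653]
tool_rot: [0.001, 0.998, -0.062, 0.001]
contact_force: [-2.0, -0.7, 4.5]
gripper_width: 0.151
grasp_force: 53.5
t: 22.35
eef_pos: [0.5009, -0.1784, 0.2484]
tool_rot: [0.0, 0.998, -0.063, 0.002]
contact_force: [-0.0, -0.6, -0.4]
gripper_width: 1.001
grasp_force: 0.0
shift [-0.1338 -0.415  -0.0021] rot [ 0.0016 -0.0037 -0.7668]
```

```bash
python3 -m jog '[{"x":-0.013,"y":-0.04,"z":0,"ax":0,"ay":0,"az":-0.07},{"x":-0.027,"y":-0.083,"z":0,"ax":0,"ay":0,"az":-0.15},{"x":-0.04,"y":-0.125,"z":0,"ax":0,"ay":0,"az":-0.23},{"x":-0.054,"y":-0.166,"z":0,"ax":0,"ay":0,"az":-0.31},{"x":-0.067,"y":-0.208,"z":0,"ax":0,"ay":0,"az":-0.39},{"x":-0.08,"y":-0.25,"z":0,"ax":0,"ay":0,"az":-0.47},{"x":-0.094,"y":-0.29,"z":0,"ax":0,"ay":0,"az":-0.55},{"x":-0.107,"y":-0.332,"z":0,"ax":0,"ay":0,"az":-0.63},{"x":-0.12,"y":-0.37,"z":0,"ax":0,"ay":0,"az":-0.7},{"x":-0.13,"y":-0.40,"z":0,"ax":0,"ay":0,"az":-0.76},{"x":-0.13,"y":-0.40,"z":0,"ax":0,"ay":0,"az":-0.76}]'
python3 - <<'E'
from edge import *
np.set_printoptions(precision=4,suppress=True)
t=read_camera("top")[:,:,::-1];s=read_camera("side")[:,:,::-1];cv2.imwrite("pics/t7.png",t);cv2.imwrite("pics/s7.png",s)
F=np.array([.6096,-.2,-.204]);c,q=np.cos(F[2]),np.sin(F[2]);Rm=np.array([[c,-q],[q,c]])
def col(n,im,l):
    u=px(n,[*(F[:2]+Rm@(np.array(l[:2])/1e3)),l[2]/1e3]).round().astype(int); return im[u[1],u[0]][::-1]
print("bar on +x",[col("top",t,(x,0,52)) for x in(-95,-85,-70,-60,-54,-45)]," open side",col("top",t,(-112,40,60)),col("top",t,(-112,50,60)))
print("handle long x",[col("top",t,(x,y,91)) for x,y in((-130,0),(-94,0),(-112,-17),(-112,17),(-112,0))])
car=[(5,30,57,30,46),(5,-30,57,-30,46),(75,-14,75,14,46),(59,30,75,14,46),(59,-30,75,-14,46),(-75,12,-75,28,46),(-75,-28,-75,-12,46)]
print("car top",edgefit("top",t,car,F)); print("car top no tail",edgefit("top",t,car[:5],F))
u=[px("side",[*(F[:2]+Rm@(np.array((x,-30))/1e3)),.020]) for x in(15,30,45,55)]
for p in u: print("bottom edge predicted",p.round(1),s[int(p[1])-4:int(p[1])+5,int(round(p[0])),2],"from row",int(p[1])-4)
E
```

```text
t: 23.45
eef_pos: [0.4196, 0.2403, 0.2451]
tool_rot: [-0.0, 0.949, 0.317, 0.0]
contact_force: [0.7, -0.7, 0.7]
gripper_width: 1.002
grasp_force: 0.0
bar on +x [array([227, 181, 106], dtype=uint8), array([228, 183, 110], dtype=uint8), array([176, 181, 192], dtype=uint8), array([175, 180, 195], dtype=uint8), array([173, 180, 197], dtype=uint8), array([112, 170, 234], dtype=uint8)]  open side [101 104 111] [118 119 125]
handle long x [array([229, 185, 109], dtype=uint8), array([230, 183, 109], dtype=uint8), array([150, 155, 165], dtype=uint8), array([175, 179, 190], dtype=uint8), array([231, 187, 112], dtype=uint8)]
car top (array([ 0.6079, -0.1982, -0.1994]), [(np.float64(-0.15), np.float64(0.87)), (np.float64(0.19), np.float64(0.97)), (np.float64(-0.95), np.float64(0.87)), (np.float64(0.75), np.float64(0.85)), (np.float64(-0.81), np.float64(0.51)), (np.float64(2.69), np.float64(0.59)), (np.float64(2.89), np.float64(0.76))])
car top no tail (array([ 0.6089, -0.1983, -0.2042]), [(np.float64(0.23), np.float64(0.74)), (np.float64(0.19), np.float64(1.15)), (np.float64(0.36), np.float64(0.87)), (np.float64(0.1), np.float64(0.58)), (np.float64(-0.02), np.float64(0.48))])
bottom edge predicted [361.  317.4] [ 16  18  20  48 100 134 120  91  85] from row 313
bottom edge predicted [368.  317.3] [ 16  18  20  61 109 135 120  90  85] from row 313
bottom edge predicted [375.  317.2] [ 25  17  29  76 122 133 111  90  88] from row 313
bottom edge predicted [379.6 317.1] [ 18  15  29  79 125 133 110  90  87] from row 313
```

The bar lies over the tail and the handle has turned. The carrier is level at floor height, and its yaw (-.204) matches the fixture.

```bash
python3 -c "
from station import *;print(hand_in())"
```

```text
the job is handed in; nothing more can be done
None
```

The job is handed in at about 23.6 s: by camera and force checks, the blue carrier is seated flat and nose-forward in the fixture, the hold-down stays down with its bar over the tail, and the open gripper is clear of everything; the verdict was not shown.

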